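# Hang the board carrier on the test rail and slide it to the test mark

## Robot

A 6-joint arm with a two-finger parallel gripper is mounted at the origin on the work surface. World frame = base frame: x ahead of the robot, y to its left, z up, the work surface at z = 0. Lengths are in m, angles in rad, forces in N, time in s.
With the tool pointing down it reaches from about 0.25 to 0.725 m from the base axis. Payload 4 kg.
Tool frame: the origin (TCP) lies at the centre of the arm's flange, where the gripper is bolted on; the fingertips stand 173 mm ahead of it and the grasp point (between the pads) lies 155 mm ahead of it; x points along the fingers, y is the direction in which the jaws open and shut, and the axes are right-handed (so a half turn about x gives the same grasp; the last joint's range is limited). The gripper opens to 85 mm and grips with 20 to 120 N. Pads are 22 mm wide; open, the fingers measure 114 mm over their backs; the gripper's body (76 mm by 85 mm) begins 54 mm behind the grasp point. The pads swing forward as they close: fully open they stand 13 mm farther back than shut.
Start: joints at [0, 0.241, 0.005, 1.335, 0, 1.571], TCP at [0.5, 0, 0.405] pointing down, gripper open.
Joint ranges: [-2.72, 2.72], [-1.05, 1.87], [-1.09, 1.28], [-1.99, 2.15], [-1.42, 1.44], [-3.14, 3.14]. Speed limits (rad/s): [2.79, 2.79, 3.14, 3.14, 3.14, 3.14].

## Interface

Orientations are given as [roll, pitch, yaw] about the fixed x, y, z axes, in that order (R = Rz(yaw) Ry(pitch) Rx(roll)).
In Python, from plant import env gives the robot as it stands.
- The arm moves only by the tool jog_arm, never from a script. Its argument "targets" is one flat list of numbers, 5 for each row, row after row: the shift along the tool's x, y, z in mm, then the turn about the tool's x in rad, then the opening, from -1 (shut) to 1 (fully open). In form: [x, y, z, twist, fingers, x, y, z, twist, fingers, ...]. A call has 1 to 10 rows; each row shifts and turns the commanded pose from where the row before left it, along the tool's axes as they then stand; what a row does not reach is not made up. A row lasts 1/8 s, in which the tool goes at most 62.5 mm and 10.7 degrees, less where a joint would pass 70% of its speed; a pose out of reach is approached as far as the arm can. A call is refused whole if a number of a shift passes 62.5 or a number of a turn 0.188, either way. A call with a gripper value outside its range is refused whole. The fingers move at their own pace and stop on an object; "newtons" is the grip in N (left out, the last holds). Time passes only in rows, so rows that do not move let the fingers close. It gives the time, the measured TCP pose, the force and the opening at its end, in the units of the state.
- env.observe(): the state, without advancing time (a new reading comes with each control period).
- env.read_camera(name): name is "scene" or "side" or "wrist"; returns the picture (480x640x3 uint8, red, green, blue); there is no depth.
- env.camera_info(name): a dict with "intrinsics" (3x3 intrinsics, pixels), "cam_to_world" (4x4, takes a point from camera to world coordinates). Camera axes: x right, y up, looking along -z (the intrinsics and any distortion apply to the point x, -y, -z); pixel columns grow to the right and rows downward; lengths in m; the calibration is good to about 2 mm. A picture is of the moment at which its call begins: read the wrist's pose just before it. camera_info takes no time and is no camera call; for the wrist camera it gives the pose at the moment of the call.
- env.job_done(): hands the job in, once; it reports no verdict.
Trained networks look in the newest picture that a camera, given by its name, has taken for a name from the list of things; names that differ only in an ending like _2 or _b are one class to them, and where a whole thing is asked for, a point or a joint stands for the part that bears it (a point fixed in the world has none). Each returns a list of dicts, best first, with "confidence" (0 to 1); they miss things now and then, are a little off and sometimes report something else, mostly with a low value. They report only what shows in the picture. A call takes as long as a camera call.
- env.boxes_of(camera, query): "box" ([centre column, centre row, width, height] in pixels, round what is visible of it).
- env.spot_point(camera, query): "xy" ([column, row] in pixels: a listed point, or the origin of a listed thing).
The state is a dict: "time_s": time; "q": joint angles; "qd": joint speeds; "joint_efforts": joint torques, N m; "tool_pos": TCP position; "tcp_rot": TCP orientation; "force": force on the tool from outside, world axes, zero at the start; "wrist_torque": the same for the moment, N m; "finger_gap": opening from 0.0 (shut) to 1.0 (fully open).
Only numpy, scipy, OpenCV 4.12 (cv2) and the standard library are available. Lean on these libraries where they do the work, as an engineer would, in place of code of your own. Each camera call takes 0.05 s, during which the arm holds its last target. There are 200 camera calls.

## Task

Take the circuit-board carrier with the orange tab out of its stand and hook it over the steel rail at the green loading band. Then slide it along the rail, without lifting it off, until its hook strap lies inside the red test band, and leave it hanging there freely. Do not disturb the carrier already hanging on the rail or the other things on the bench.

Things in the scene. Friction and masses are not known exactly. Their poses are not given: they have to be found in the camera images.
- carrier: Loose aluminium board carrier, 160 g, 178 tall: plate 6 (x) x 80 (y) x 70 (z) with a green circuit board, a C-shaped hook of 24 wide strap above it (see carrier_hook), an orange grip tab on top. Origin: centre of the plate's underside; z up, y along its width. Starts upright in the stand, 8 above the bench, the hook's open side (+x) away from the robot.
- carrier_hook (a point): Where the bar's axis lies when the carrier is seated: 124 above its origin, axes as carrier. Heights in carrier: bridge top 75; leg on -x side (inner face x -12); inverted-V crown, inner apex 131, top 136; lip on +x side, inner face x 12, outer 16, lower end 107. Bar enters sideways from +x between 75 and 107 (hook point about 33 above the axis), then lower the carrier until seated.
- carrier_grip (a point): Middle of the orange tab, which is 12 (x) x 24 (y) and reaches from 133 to 178 above the carrier's origin; this point lies 158 above that origin; axes as the carrier.
- rail: Fixed hanging rail: round steel bar of diameter 12 along y, 630 long, axis 190 above the bench, on two end posts (at y -315 and +315, top 205) over a dark base 90 x 660 x 12. Origin: centre of the base's underside; bar runs along its y axis.
- rail_mid (a point): Middle of the bar, on its axis, 190 above the bench; axes as the rail.
- load_band: Green loading band painted around the bar, 60 long along the bar, with a green patch of the same length below it on the base. Origin: centre of the band on the bar's axis; y along the bar. It and the red band lie on either side of the middle, either way round.
- test_band: Red test band painted around the bar, 40 long along the bar, with a red patch of the same length below it on the base. Origin: centre of the band on the bar's axis; y along the bar.
- stand: Fixed black and grey stand, 70 (x) x 115 (y) x 30 high, with a slot 9 x 85, 22 deep, along its y, in which the carrier stands. Origin: centre of its underside.
- tested_carrier: Bystander: a like carrier with a blue board and a white tab, hanging on the bar near its +y end. Origin: centre of its plate's underside, 66 above the bench. Leave alone.
- tin: Bystander: open grey metal parts tin 120 x 90 x 35. Origin: centre of underside.
- spool: Bystander: metal spool, diameter 52, 40 high. Origin: centre of underside.

How it is judged:
On the way, in this order (a step that is already met when the one before it is completed fails the run):
1. the carrier is hooked and seated on the bar at the green band (hook point within 30 mm of the band's middle) (x of carrier_hook in the frame of rail_mid between -0.006 and 0.006 m and z of carrier_hook in the frame of rail_mid between -0.005 and 0.005 m and y of carrier_hook in the frame of load_band between -0.03 and 0.03 m), for 0.2 s.
2. the carrier travels along the bar, still hooked, more than 45 mm from the middle of either band (x of carrier_hook in the frame of rail_mid between -0.006 and 0.006 m and z of carrier_hook in the frame of rail_mid between -0.005 and 0.005 m and horizontal distance between carrier_hook and load_band above 0.045 m and horizontal distance between carrier_hook and test_band above 0.045 m), for 0.1 s.
At the end, for the whole second after the job is handed in: The carrier hangs at rest on the bar, seated (rail axis within 6 mm across and 5 mm in height of the hook point), upright within 0.12 rad, its strap inside the red band (hook point within 10 mm of the band's middle along the bar) (x of carrier_hook in the frame of rail_mid between -0.006 and 0.006 m and z of carrier_hook in the frame of rail_mid between -0.005 and 0.005 m and y of carrier_hook in the frame of test_band between -0.01 and 0.01 m and angle between carrier's own z axis and vertical below 0.12 rad and linear speed of carrier below 0.02 m/s and angular speed of carrier below 0.2 rad/s); the robot touches nothing.
It fails at once if the carrier is lifted off, or set on, the bar away from the green band (x of carrier_hook in the frame of rail_mid between -0.015 and 0.015 m and y of carrier_hook in the frame of rail_mid between -0.3 and 0.3 m and z of carrier_hook in the frame of rail_mid between 0.012 and 0.06 m and horizontal distance between carrier_hook and load_band above 0.06 m).
It fails at once if the tested carrier is moved by more than 15 mm (distance of tested_carrier from where it was at the start of the episode above 0.015 m).
It fails at once if the tin or the spool is moved by more than 20 mm (distance of any of tin, spool from where it was at the start of the episode above 0.02 m).
It also fails if it takes over 50 s, if anything falls off the work surface, if the arm or the gripper's body presses on something with over 40 N, if the wrist force passes 120 N, or if a joint passes its speed limit or range.

## Working session

There is one attempt and no reset: what is moved stays moved. The work goes in short steps, Python scripts to look and compute and a tool call to move; the robot and the scene stay as the last step left them, time stands still between calls to the robot, and variables do not carry over. Pictures are saved under pics/ and viewed, about 8 in all and at most 12, crops included, and the job is handed in when it is done.

Besides the shell and the picture viewer there is one more tool, called after "Call:" as name(argument=value, ...) on one line, values as JSON. jog_arm: Moves the arm, as the interface text tells. Its arguments: {"type":"object","properties":{"targets":{"type":"array"},"newtons":{"type":"number"}},"required":["targets"]}

```bash
mkdir -p pics
cat > h.py <<'E'
import numpy as np, cv2
from plant import env
def save(cam,name):
    im=env.read_camera(cam); cv2.imwrite('pics/'+name,im[:,:,::-1].copy()); return im
def cal(cam):
    i=env.camera_info(cam); return np.array(i['intrinsics']),np.array(i['cam_to_world']),i
def ray(cam,uv):
    K,T,_=cal(cam); d=np.linalg.inv(K)@[uv[0],uv[1],1]; d=T[:3,:3]@(d*[1,-1,-1]); return T[:3,3],d/np.linalg.norm(d)
def onz(cam,uv,z):
    o,d=ray(cam,uv); return o+d*(z-o[2])/d[2]
def proj(cam,p):
    K,T,_=cal(cam); c=T[:3,:3].T@(np.array(p)-T[:3,3]); u=K@(c*[1,-1,-1]); return u[:2]/u[2]
def tri(obs):
    A=np.zeros((3,3));b=np.zeros(3)
    for cam,uv in obs:
        o,d=ray(cam,uv);M=np.eye(3)-np.outer(d,d);A+=M;b+=M@o
    p=np.linalg.solve(A,b); return p,[np.round(proj(c,p)-uv,1) for c,uv in obs]
E
python3 - <<'E'
from h import *
np.set_printoptions(precision=4,suppress=True)
for c in ['scene','side']:
    save(c,c+'1.png'); K,T,i=cal(c); print(c,i.keys(),K.tolist(),T[:3,3],T[:3,2])
P={}
for q in ['carrier_grip','carrier_hook','carrier','rail_mid','load_band','test_band','stand','tested_carrier','tin','spool']:
    for c in ['scene','side']:
        r=env.spot_point(c,q)[:2]; print(q,c,[(np.round(x['xy'],1),round(x['confidence'],2)) for x in r])
        if r:P[q,c]=r[0]['xy']
    if (q,'scene') in P and (q,'side') in P: print('  tri',*tri([(c,P[q,c]) for c in ['scene','side']]))
print(env.observe())
a=cv2.imread('pics/scene1.png');b=cv2.imread('pics/side1.png')
E
```

```text
scene dict_keys(['intrinsics', 'cam_to_world']) [[456.2401971806227, 0.0, 319.00323419069633], [0.0, 456.2401971806227, 238.41166433302988], [0.0, 0.0, 1.0]] [0.804  0.4375 1.0405] [0.2916 0.4115 0.8635]
side dict_keys(['intrinsics', 'cam_to_world']) [[483.4098179380663, 0.0, 320.6723277106743], [0.0, 483.4098179380663, 237.4150516743613], [0.0, 0.0, 1.0]] [ 0.2963 -0.6108  0.8737] [-0.2268 -0.6327  0.7404]
carrier_grip scene [(array([315. , 195.1]), 0.75)]
carrier_grip side [(array([300.3, 278.1]), 0.84)]
  tri [ 0.4469 -0.0854  0.1597] [array([ 0.3, -0.1]), array([0.4, 0.1])]
carrier_hook scene [(array([311.7, 200.5]), 0.95)]
carrier_hook side [(array([302.7, 285.1]), 0.85)]
  tri [ 0.4522 -0.0883  0.139 ] [array([ 1.1, -0.2]), array([1.4, 0.2])]
carrier scene [(array([313.9, 226.8]), 0.88), (array([284.1, 299.3]), 0.44)]
carrier side [(array([306.7, 324.3]), 0.96), (array([376.7, 233. ]), 0.66)]
  tri [ 0.4508 -0.092   0.0103] [array([-1.4,  0.2]), array([-1.8, -0.3])]
rail_mid scene [(array([280.8, 265. ]), 0.59)]
rail_mid side [(array([368.8, 199.9]), 0.67)]
  tri [0.6258 0.0398
[... 793 characters left out ...]
.77)]
  tri [ 0.3982  0.3652 -0.0057] [array([-3.5,  0.9]), array([-3. , -0.9])]
spool scene [(array([280.9, 159.3]), 0.89)]
spool side [(array([319.9, 444. ]), 0.78)]
  tri [ 0.4007 -0.3322  0.0147] [array([-0.2,  0. ]), array([-0.4, -0. ])]
{'time_s': 1.1, 'q': array([-0.    ,  0.2406,  0.005 ,  1.3352,  0.    ,  1.5708]), 'qd': array([ 0.001 ,  0.0004, -0.0012,  0.0011,  0.0013, -0.0002]), 'joint_efforts': array([ -0.0006, -37.2221,  25.2695,   0.0014,  -0.    ,   0.    ]), 'tool_pos': array([ 0.5   , -0.    ,  0.4047]), 'tcp_rot': array([2.0283, 1.5708, 0.4574]), 'force': array([0.5764, 1.4858, 0.3144]), 'wrist_torque': array([ 0.041 ,  0.0122, -0.0201]), 'finger_gap': 0.999735609353912}
```

View pics/scene1.png

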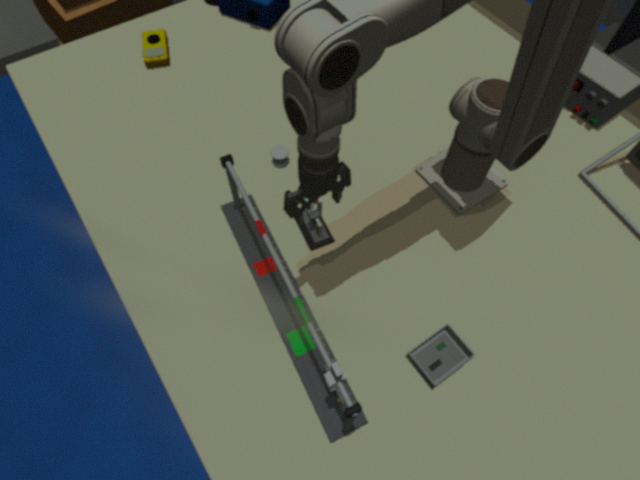

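View pics/side1.png

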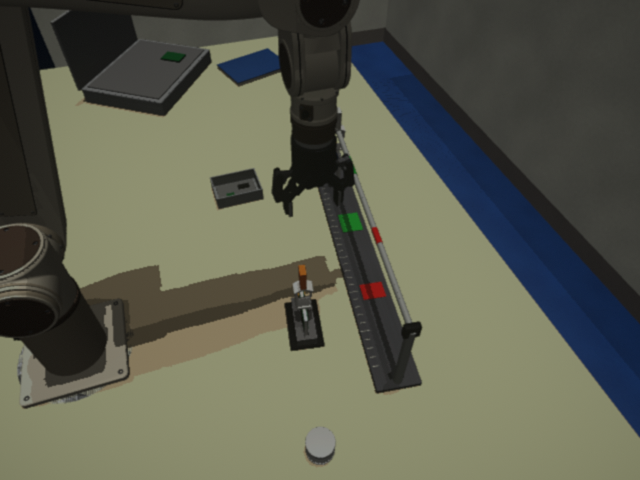

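Scene view: the carrier is in its stand at about (315,215), the red band on the bar at (261,228), and the green band at (301,309). The tested carrier is at (335,375). Next I measure the bands and the yaw angles by colour.

```bash
cat > m.py <<'E'
from h import *
np.set_printoptions(precision=4,suppress=True)
def blobs(cam,col):
    im=cv2.cvtColor(cv2.imread(f'pics/{cam}1.png'),cv2.COLOR_BGR2HSV); h,s,v=cv2.split(im)
    m={'r':((h<8)|(h>172))&(s>150)&(v>80),'g':(h>45)&(h<75)&(s>150)&(v>60),'o':(h>=8)&(h<18)&(s>150)&(v>90)}[col].astype(np.uint8)
    n,_,st,ce=cv2.connectedComponentsWithStats(m)
    return [(st[i],ce[i]) for i in range(1,n) if st[i][4]>15]
for cam in ['scene','side']:
    for col in 'rgo':
        for s,c in blobs(cam,col): print(cam,col,s,np.round(c,1),'z.19',onz(cam,c,.19)[:2],'z.012',onz(cam,c,.012)[:2])
# rail ends: post tops by eye
for cam,uv in [('scene',(228,160)),('scene',(350,408)),('side',(411,327))]: print(cam,onz(cam,uv,.205))
E
python3 m.py
python3 - <<'E'
import cv2
a=cv2.imread('pics/scene1.png')[140:270,215:375];b=cv2.imread('pics/side1.png')[255:360,260:430]
a=cv2.resize(a,None,fx=3.5,fy=3.5,interpolation=2);b=cv2.resize(b,None,fx=3,fy=3,interpolation=2)
cv2.imwrite('pics/c1.png',a)
E
```

```text
scene r [255 220  11  15  83] [260. 227.] z.19 [ 0.6078 -0.0636] z.012 [ 0.5667 -0.1685]
scene r [254 257  23  19 271] [264.6 266.3] z.19 [0.6486 0.0247] z.012 [ 0.616  -0.0617]
scene g [296 298   4   7  16] [297.6 300.3] z.19 [0.6329 0.1268] z.012 [0.5971 0.0618]
scene g [287 331  28  25 366] [299.7 343.1] z.19 [0.6768 0.2025] z.012 [0.6502 0.1533]
side r [372 227  10  16  87] [376.2 234.6] z.19 [ 0.6095 -0.0533] z.012 [0.691  0.0919]
side r [369 282  17  16 208] [376.9 289.7] z.19 [ 0.5587 -0.1737] z.012 [ 0.627  -0.0599]
side r [360 284  11  16 102] [364.4 291.5] z.19 [ 0.5365 -0.1704] z.012 [ 0.5991 -0.0558]
side g [346 213  16  18 195] [353.9 221.5] z.19 [ 0.5818 -0.0071] z.012 [0.6561 0.1501]
side g [339 215   9  17  90] [342.9 223. ] z.19 [ 0.5597 -0.0043] z.012 [0.6282 0.1536]
side o [298 265   9  11  69] [301.9 269.7] z.19 [ 0.4482 -0.0901] z.012 [0.4877 0.0454]
scene [ 0.5796 -0.2563  0.205 ]
scene [0.6694 0.3526 0.205 ]
side [ 0.5755 -0.2685  0.205 ]
```

View pics/c1.png

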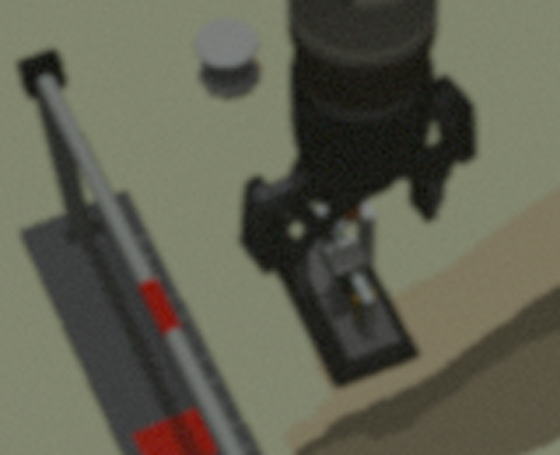

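Call:
jog_arm(targets=[0,-18,29,0,1,0,-18,29,0,1,0,-17,28,0,1,0,0,0,0,1])

```text
time_s: 1.6
tool_pos: [0.4461, -0.0873, 0.4049]
tcp_rot: [-0.338, 1.571, -1.912]
force: [0.8, -0.4, 0.4]
finger_gap: 0.999
```

Run:
```python
from h import *
np.set_printoptions(precision=4,suppress=True)
o=env.observe();print(o['tool_pos'],o['tcp_rot'])
for c in ['wrist','scene','side']:save(c,c+'2.png')
for q in ['carrier_grip','carrier_hook','carrier','stand']:
    P={}
    for c in ['wrist','scene','side']:
        r=env.spot_point(c,q)[:1]
        if r:P[c]=r[0]['xy'];print(q,c,np.round(r[0]['xy'],1),round(r[0]['confidence'],2))
    if len(P)>1:print(tri(list(P.items())))
K,T,_=cal('wrist');print(K,T)
```

```text
[ 0.4461 -0.0873  0.4049] [-0.3377  1.5706 -1.9118]
carrier_grip wrist [323.8 264.6] 0.8
carrier_grip scene [314. 192.] 0.86
carrier_grip side [298.7 275.9] 0.71
(array([ 0.4477, -0.0862,  0.1688]), [array([-6.7,  3. ]), array([0.9, 0.7]), array([ 2.5, -0.5])])
carrier_hook wrist [319.7 249.9] 0.76
carrier_hook scene [311.3 203.9] 0.64
carrier_hook side [300.7 287.6] 0.93
(array([ 0.4507, -0.0871,  0.1283]), [array([ 2.4, -2. ]), array([ 2.3, -1. ]), array([2.5, 0.8])])
carrier wrist [319.8 209.6] 0.81
carrier scene [312.5 228. ] 0.58
carrier side [304.4 322.5] 0.58
(array([ 0.451 , -0.0876,  0.0097]), [array([1.5, 2.3]), array([0.8, 0.4]), array([-0.1, -0.1])])
stand wrist [318.8 207.9] 0.71
stand side [302.1 325.7] 0.84
(array([ 0.4475, -0.0863, -0.003 ]), [array([-1.2, -0.3]), array([ 0.5, -0.1])])
[[396.6341   0.     317.9231]
 [  0.     396.6341 245.8658]
 [  0.       0.       1.    ]] [[ 1.      0.0011 -0.0002  0.4477]
 [-0.001   0.9598  0.2808 -0.0143]
 [ 0.0005 -0.2808  0.9598  0.3742]
 [ 0.      0.      0.      1.    ]]
```

View pics/wrist2.png

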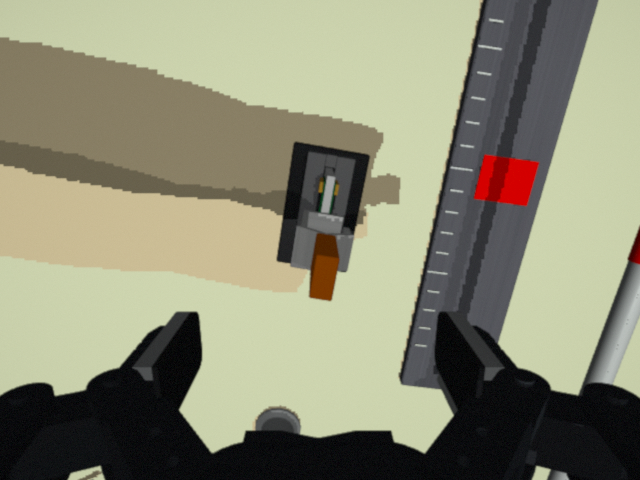

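The wrist view shows the orange tab at (310–338, 235–300). The stand corners are at (294,142), (369,154) and (277,262), so the stand is yawed slightly. I'll fit the tab pose from the orange mask and the stand yaw from its corners.

```bash
cat >> h.py <<'E'
from scipy.optimize import minimize
def fit_tab(png,x0,z0,cam='wrist'):
    h,s,v=cv2.split(cv2.cvtColor(cv2.imread(png),cv2.COLOR_BGR2HSV))
    m=((h>=5)&(h<20)&(s>150)&(v>60)).astype(np.uint8)
    n,l,st,_=cv2.connectedComponentsWithStats(m); m=(l==1+np.argmax(st[1:,4])).astype(np.uint8)
    K,T,_=cal(cam)
    def cost(p):
        c,s=np.cos(p[2]),np.sin(p[2])
        P=np.array([[p[0]+c*a-s*b,p[1]+s*a+c*b,z] for a in(-.006,.006) for b in(-.012,.012) for z in(z0,z0+.045)])
        q=(P-T[:3,3])@T[:3,:3]*[1,-1,-1]@K.T; q=(q[:,:2]/q[:,2:]).astype(np.float32)
        h=cv2.convexHull(np.round(q*16).astype(int)); r=np.zeros_like(m); cv2.fillConvexPoly(r,h,1,shift=4)
        return 1-(r&m).sum()/(r|m).sum()
    b=min((minimize(cost,[x0[0],x0[1],y],method='Nelder-Mead',options=dict(initial_simplex=[[x0[0]+a,x0[1]+e,y+f] for a,e,f in[(0,0,0),(.006,0,0),(0,.006,0),(0,0,.1)]])) for y in(-.25,-.1,0,.1)),key=lambda r:r.fun)
    return b.x,b.fun
E
python3 - <<'E'
from h import *
np.set_printoptions(precision=4,suppress=True)
c=[onz('wrist',u,.03) for u in [(294,142),(369,154),(277,262)]]
print(c, 'yaw',np.arctan2(*(c[1]-c[0])[1::-1]), np.arctan2((c[2]-c[0])[0],-(c[2]-c[0])[1])) 
print(fit_tab('pics/wrist2.png',(.448,-.087),.141))
E
```

```text
[array([ 0.4278, -0.0241,  0.03  ]), array([ 0.4911, -0.034 ,  0.03  ]), array([ 0.4103, -0.1303,  0.03  ])] yaw -0.15504684137846886 -0.16289104366266555
(array([ 0.4505, -0.0858, -0.0808]), np.float64(0.11150864639236735))
```

Call:
jog_arm(targets=[0,0,0,0.15,1,0,4.3,-2.5,0,1,18,0,0,0,1,18,0,0,0,1,0,0,0,0,1])

```text
time_s: 2.98
tool_pos: [0.4513, -0.084, 0.3675]
tcp_rot: [-1.62, 1.568, 2.944]
force: [-0.3, -0.3, -1.4]
finger_gap: 1.002
```

Run:
```python
from h import *
np.set_printoptions(precision=4,suppress=True)
o=env.observe();r=o['tcp_rot'];print(o['tool_pos'],r, 'r-y',r[0]-r[2])
save('wrist','wrist3.png')
print(fit_tab('pics/wrist3.png',(.45,-.086),.141))
```

```text
[ 0.4513 -0.084   0.3675] [-1.6205  1.5677  2.9439] r-y -4.564424268503098
(array([ 0.4502, -0.0881, -0.1473]), np.float64(0.09871953738124739))
```

View pics/wrist3.png

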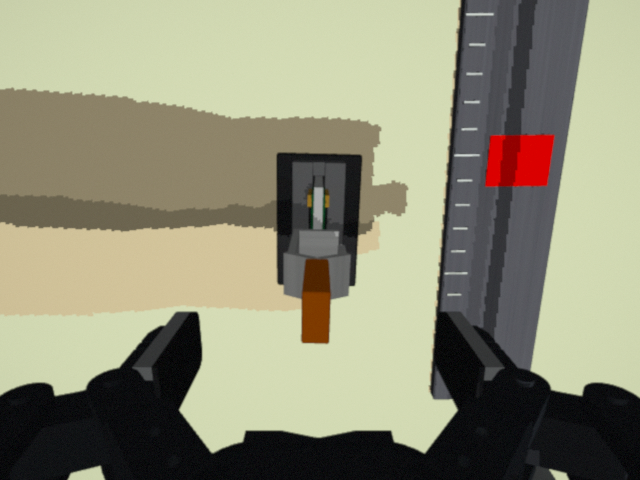

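Tab at (302–330, 260–343): centred between the jaws and square to them. I'll descend, grip, and lift a little.

Call:
jog_arm(targets=[0,-1,4,0,1,20,0,0,0,1,21,0,0,0,1,0,0,0,0,-1,0,0,0,0,-1,0,0,0,0,-1,0,0,0,0,-1,0,0,0,0,-1], newtons=60)

```text
time_s: 4.03
tool_pos: [0.4502, -0.088, 0.3286]
tcp_rot: [1.557, 1.569, -0.163]
force: [-0.9, 0.8, 5.2]
finger_gap: 0.128
```

Run:
```python
from h import *
np.set_printoptions(precision=4,suppress=True)
import h
o=env.observe();print(o['tool_pos'],o['finger_gap'],o['force'])
# rail yaw estimates, base top edge z=.012 with scene corners from picture 1 and bar axis
from math import atan2
hs=cv2.imread('pics/scene1.png')
for a,b in [((221,206),(333,439))]:
    p,q=onz('scene',a,.012),onz('scene',b,.012);print(p,q,atan2(q[0]-p[0],q[1]-p[1]))
for cam,uv in [('scene',(228,160)),('scene',(350,408)),('side',(411,327))]: print(cam,onz(cam,uv,.205))
```

```text
[ 0.4502 -0.088   0.3286] 0.12824204858697968 [-0.8626  0.783   5.1841]
[ 0.6205 -0.2851  0.012 ] [0.7038 0.3627 0.012 ] 0.12789803590676943
scene [ 0.5796 -0.2563  0.205 ]
scene [0.6694 0.3526 0.205 ]
side [ 0.5755 -0.2685  0.205 ]
```

Call:
jog_arm(targets=[-15,0,0,0,-1,-25,0,0,0,-1,-25,0,0,0,-1,-25,0,0,0,-1,0,0,0,0,-1])

```text
time_s: 4.65
tool_pos: [0.4506, -0.0881, 0.4191]
tcp_rot: [1.534, 1.567, -0.186]
force: [0.7, 0.2, -1.8]
finger_gap: 0.13
```

Call:
jog_arm(targets=[0,6,-28,0,-1,0,7,-30,0,-1,0,7,-30,0,-1,0,7,-30,0,-1,0,7,-30,0,-1,0,7,-30,0,-1,0,7,-30,0,-1,0,7,-29,0,-1,0,8,-28,0,-1,0,0,0,0,-1])

```text
time_s: 5.9
tool_pos: [0.5522, 0.1663, 0.4151]
tcp_rot: [-1.215, 1.568, -2.933]
force: [-0.2, -0.2, -2.5]
finger_gap: 0.133
```

Run:
```python
from h import *
np.set_printoptions(precision=4,suppress=True)
o=env.observe();print(o['time_s'],o['tool_pos'],o['tcp_rot'],o['finger_gap'],o['force'])
for c in ['wrist','scene','side']:
    save(c,c+'4.png')
for q in ['load_band','test_band','rail_mid','carrier_hook']:
    P={}
    for c in ['wrist','scene','side']:
        for r in env.spot_point(c,q)[:1]:P[c]=r['xy'];print(q,c,np.round(r['xy'],1),round(r['confidence'],2),onz(c,r['xy'],.19)[:2])
    if len(P)>1:print(tri(list(P.items())))
a=cv2.imread('pics/scene4.png')[140:440,180:480];b=cv2.imread('pics/side4.png')[100:400,270:450]
cv2.imwrite('pics/c4.png',np.hstack([cv2.resize(a,(500,500)),cv2.resize(b,(300,500))]))
```

```text
5.9 [0.5522 0.1663 0.4151] [-1.2151  1.5676 -2.9333] 0.13289947355293635 [-0.2196 -0.2348 -2.4525]
load_band wrist [485.5 278.5] 0.77 [0.6388 0.1467]
load_band scene [306.1 307.7] 0.96 [0.6274 0.1495]
load_band side [348.5 166.4] 0.61 [0.6329 0.1542]
(array([0.6319, 0.1503, 0.1965]), [array([-10. ,  -0.5]), array([-1.7,  0.3]), array([ 0.4, -1.1])])
test_band scene [264.  229.5] 0.88 [ 0.6037 -0.0532]
test_band side [379.2 237.8] 0.95 [ 0.6117 -0.0628]
(array([ 0.608 , -0.0578,  0.1867]), [array([-2.6,  0.2]), array([-3. , -0.2])])
rail_mid wrist [465.8 443.4] 0.81 [0.6246 0.0407]
rail_mid scene [280.8 267.9] 0.73 [0.6226 0.0467]
rail_mid side [368.5 197.7] 0.97 [0.6357 0.0471]
(array([0.6267, 0.045 , 0.1937]), [array([ 5.5, -1.2]), array([-2.2, -0.4]), array([-3.5,  0.3])])
carrier_hook wrist [318.3 297.3] 0.72 [0.5506 0.1496]
carrier_hook scene [341.2 287.7] 0.78 [0.5445 0.1532]
(array([0.5524, 0.1617, 0.2167]), [array([ 0.2, -0.8]), array([-0. , -0.2])])
```

View pics/wrist4.png

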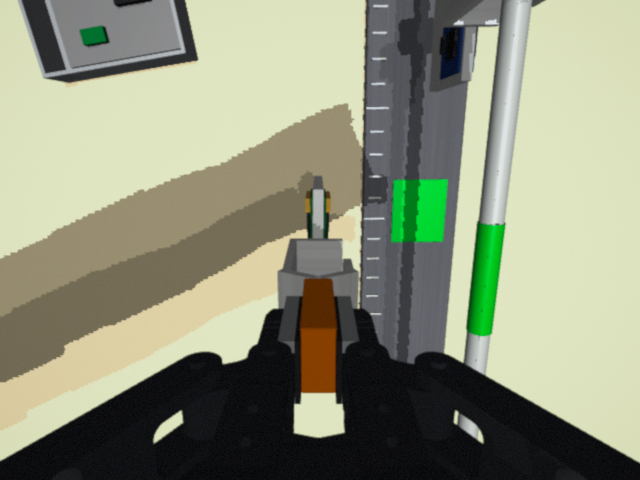

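View pics/c4.png

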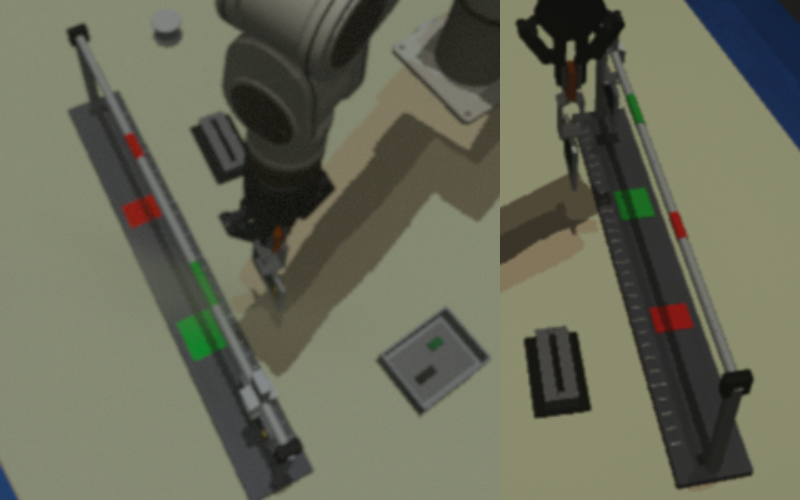

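Wrist view: the green band spans rows 224–334, with the bar centre at columns 491 to 479.5. The carrier hangs square in the jaws. The tested carrier is well away, at the top of the picture.

```bash
cat > w.py <<'E'
from h import *
np.set_printoptions(precision=4,suppress=True)
o=env.observe(); r=o['tcp_rot']; a=np.pi/2-(r[0]-r[2])
import sys
from scipy.spatial.transform import Rotation as R
M=R.from_euler('xyz',r).as_matrix(); print('tool axes (cols)\n',M, 'pos',o['tool_pos'])
E
python3 - <<'E'
exec(open('w.py').read())
im=cv2.imread('pics/wrist4.png');h,s,v=cv2.split(cv2.cvtColor(im,cv2.COLOR_BGR2HSV))
# centre line of bar: green part + grey edges by rows
pts=[]
for row in range(228,331,4):
    c=np.where((h[row]>45)&(h[row]<75)&(s[row]>150)&(np.arange(640)>460))[0]; pts.append((row,c.mean(),c.size))
pts=np.array(pts);print(pts[[0,12,-1]])
L=np.array([onz('wrist',(c,r_),.19) for r_,c,_ in pts]);f=np.polyfit(L[:,1],L[:,0],1);print('bar x=%.4f*y+%.4f'%tuple(f),'at y=.152',np.polyval(f,.152),'yaw',-np.arctan(f[0]))
g=np.where((h>45)&(h<75)&(s>150)&(np.arange(640)[None]>460));print('band rows',g[0].min(),g[0].max())
for row in (g[0].min(),g[0].max()):print(onz('wrist',(np.interp(row,pts[:,0],pts[:,1]),row),.194))
print('tab',fit_tab('pics/wrist4.png',(.552,.166),.2275))
# full-bar line fit from upper section grey too
for row in (20,60,100,140,180):
    c=np.arange(490,550);c=c[(s[row,490:550]<40)];print(row,c.min() if c.size else None,c.max() if c.size else None, onz('wrist',(c.mean(),row),.19) if c.size else '')
E
```

```text
tool axes (cols)
 [[ 0.0002  0.9888 -0.1496]
 [ 0.     -0.1496 -0.9888]
 [-1.      0.0002 -0.0001]] pos [0.5519 0.1645 0.4178]
[[228.  491.   27. ]
 [276.  485.5  26. ]
 [328.  479.5  24. ]]
bar x=0.1415*y+0.6189 at y=.152 0.6404395170283395 yaw -0.14055387142908526
band rows 223 471
[0.6421 0.1782 0.194 ]
[0.6306 0.0234 0.194 ]
tab (array([ 0.5524,  0.1627, -0.1385]), np.float64(0.05990670267616005))
20 490 529 [0.6546 0.2689 0.19  ]
60 490 549 [0.6554 0.2523 0.19  ]
100 491 549 [0.6563 0.2348 0.19  ]
140 490 549 [0.6575 0.2163 0.19  ]
180 490 549 [0.6576 0.1969 0.19  ]
```

Call:
jog_arm(targets=[-2,18,1,0,-1,0,18,0,0,-1,0,18,0,0,-1,0,18,0,0,-1,0,17.5,0,0,-1,0,0,0,0,-1,0,0,0,0,-1])

```text
time_s: 7.52
tool_pos: [0.6399, 0.1504, 0.4194]
tcp_rot: [-1.362, 1.57, -3.083]
force: [-1.3, -0.6, -1.5]
finger_gap: 0.127
```

Run:
```python
exec(open('w.py').read())
print(o['force'],o['finger_gap'])
for c in ['wrist','scene','side']: save(c,c+'5.png')
print('tab',fit_tab('pics/wrist5.png',(.64,.15),.2295))
a=cv2.imread('pics/wrist5.png')[:,150:490]; b=cv2.imread('pics/side5.png')[100:280,290:430]
cv2.imwrite('pics/c5.png',np.hstack([a,cv2.resize(b,(373,480),interpolation=2)]))
```

```text
tool axes (cols)
 [[-0.001   0.9888 -0.1493]
 [-0.0001 -0.1493 -0.9888]
 [-1.     -0.001   0.0002]] pos [0.6399 0.1504 0.4194]
[-1.3287 -0.6411 -1.4735] 0.12702393411280663
tab (array([ 0.6399,  0.1485, -0.1637]), np.float64(0.06274606299212604))
```

View pics/c5.png

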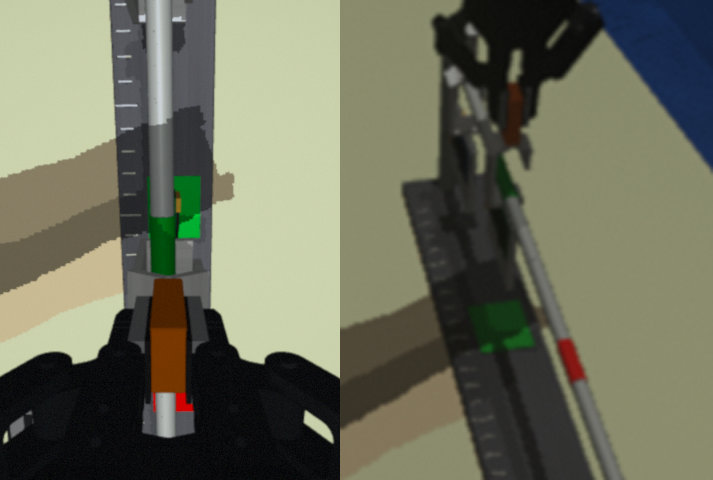

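Bar is inside the hook, about 2 mm toward −x from the carrier's middle; green band is under the hook. I'll correct 1.5 mm and lower.

Call:
jog_arm(targets=[0,-1.5,0,0,-1,8,0,0,0,-1,8,0,0,0,-1,8,0,0,0,-1,5,0,0,0,-1,2,0,0,0,-1,0,0,0,0,-1])

```text
time_s: 8.55
tool_pos: [0.6388, 0.1505, 0.3886]
tcp_rot: [-1.174, 1.571, -2.895]
force: [-0.9, -0.2, -2.1]
finger_gap: 0.131
```

Call:
jog_arm(targets=[1,0,0,0,-1,1,0,0,0,-1,0,0,0,0,-1,0,0,0,0,-1])

```text
time_s: 9.05
tool_pos: [0.6388, 0.1505, 0.3876]
tcp_rot: [1.956, 1.569, 0.235]
force: [-0.7, 0.4, 2.6]
finger_gap: 0.132
```

Call:
jog_arm(targets=[0,0,8,0,-1,0,0.1,15,0,-1,0,0.1,15,0,-1,0,0.1,15,0,-1,0,0.1,15,0,-1,0,0.1,15,0,-1,0,0.1,15,0,-1,0,0.1,15,0,-1,0,0.1,7,0,-1,0,0,0,0,-1])

```text
time_s: 10.3
tool_pos: [0.6214, 0.0303, 0.3868]
tcp_rot: [-0.097, 1.568, -1.819]
force: [-4.4, -1.2, 5.1]
finger_gap: 0.131
```

Run:
```python
exec(open('w.py').read())
print(o['force'],o['finger_gap'])
for c in ['wrist','scene','side']: save(c,c+'6.png')
print('tab',fit_tab('pics/wrist6.png',(.62,.03),.1975))
for q in ['test_band','carrier_hook']:
    for c in ['scene','side']:
        for x in env.spot_point(c,q)[:1]:print(q,c,np.round(x['xy'],1),round(x['confidence'],2),onz(c,x['xy'],.19)[:2])
im=cv2.imread('pics/wrist6.png');cv2.imwrite('pics/c6.png',im[120:480,150:490])
```

```text
tool axes (cols)
 [[-0.0007  0.9885 -0.1509]
 [-0.0028 -0.1509 -0.9885]
 [-1.     -0.0003  0.0029]] pos [0.6214 0.0303 0.3868]
[-4.4176 -1.2211  5.0664] 0.13057800124499255
tab (array([ 0.6217,  0.0288, -0.1651]), np.float64(0.07310012062726179))
test_band side [377.9 235.8] 0.66 [ 0.6114 -0.0572]
carrier_hook scene [274.  263.5] 0.62 [0.629 0.03 ]
carrier_hook side [367. 204.] 0.92 [0.6255 0.0307]
```

View pics/c6.png

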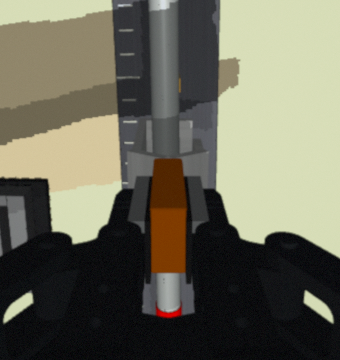

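Still hooked, sitting between the bands. The red band's near edge shows at crop (168,310); I'll locate it.

Run:
```python
from h import *
np.set_printoptions(precision=4,suppress=True)
im=cv2.imread('pics/wrist6.png');h,s,v=cv2.split(cv2.cvtColor(im,cv2.COLOR_BGR2HSV))
m=((h<5)|(h>174))&(s>180)&(v>80);m[:400]=0
r,c=np.where(m);print(r.min(),r.max(),c.min(),c.max())
for row in range(r.min(),r.max()+1,2):print(row,np.where(m[row])[0][[0,-1]],end=' ')
print()
for row in (r.min(),r.min()+2,r.min()+6):print(row,onz('wrist',(318,row),.195))
# cross-check on carrier: scene/side band edges from fresh pictures
for cam in ['scene','side']:
    h,s,v=cv2.split(cv2.cvtColor(cv2.imread(f'pics/{cam}6.png'),cv2.COLOR_BGR2HSV))
    m=(((h<8)|(h>172))&(s>150)&(v>80)).astype(np.uint8)
    n,_,st,ce=cv2.connectedComponentsWithStats(m)
    for i in range(1,n):
        if st[i][4]>15:print(cam,st[i],ce[i],onz(cam,ce[i],.193),onz(cam,ce[i],.012))
```

```text
427 437 306 330
427 [306 330] 429 [306 330] 431 [306 330] 433 [306 330] 435 [306 330] 437 [313 323] 
427 [ 0.6116 -0.0376  0.195 ]
429 [ 0.6114 -0.0387  0.195 ]
433 [ 0.611  -0.0411  0.195 ]
scene [254 259  17  18 198] [261.8333 267.303 ] [0.6551 0.025  0.193 ] [ 0.6233 -0.0631  0.012 ]
side [372 227  10  16  89] [376.1573 234.573 ] [ 0.6081 -0.0557  0.193 ] [0.691  0.0919 0.012 ]
side [369 282  17  16 207] [376.9227 289.6908] [ 0.5576 -0.1757  0.193 ] [ 0.6271 -0.06    0.012 ]
side [360 284  10  16  96] [364.2917 291.7083] [ 0.5352 -0.1727  0.193 ] [ 0.5987 -0.0562  0.012 ]
```

Call:
jog_arm(targets=[0,-0.6,12,0,-1,0,-0.3,15,0,-1,0,-0.1,15,0,-1,0,0,10,0,-1,0,0,0,0,-1])

```text
time_s: 11.28
tool_pos: [0.6131, -0.0216, 0.3866]
tcp_rot: [0.371, 1.568, -1.352]
force: [1.8, -2.0, 0.4]
finger_gap: 0.132
```

Call:
jog_arm(targets=[0,0,13,0,-1,0,0,13,0,-1,0,0,9,0,-1,0,0,0,0,-1,0,0,0,0,-1])

```text
time_s: 11.9
tool_pos: [0.6077, -0.055, 0.387]
tcp_rot: [0.362, 1.568, -1.359]
force: [2.2, -2.7, 2.2]
finger_gap: 0.129
```

Run:
```python
exec(open('w.py').read())
print(o['force'],o['finger_gap'])
for c in ['wrist','scene','side']: save(c,c+'7.png')
print('tab',fit_tab('pics/wrist7.png',(.608,-.057),.1975))
a=cv2.imread('pics/wrist7.png')[120:,150:490]; b=cv2.imread('pics/side7.png')[160:310,320:430]
cv2.imwrite('pics/c7.png',np.hstack([a,cv2.resize(b,(264,360),interpolation=2)]))
h,s,v=cv2.split(cv2.cvtColor(cv2.imread('pics/wrist7.png'),cv2.COLOR_BGR2HSV))
m=((h<5)|(h>174))&(s>180)&(v>60)
print([(r,m[r,300:336].sum()) for r in range(150,480,6) if m[r,300:336].sum()>3])
```

```text
tool axes (cols)
 [[ 0.0005  0.9886 -0.1504]
 [-0.0024 -0.1504 -0.9886]
 [-1.      0.0009  0.0023]] pos [ 0.6077 -0.055   0.387 ]
[ 2.2446 -2.7299  2.1886] 0.1285754815713243
tab (array([ 0.6082, -0.0563, -0.1364]), np.float64(0.07170449058425876))
[(198, np.int64(7)), (204, np.int64(7)), (210, np.int64(6)), (216, np.int64(8)), (222, np.int64(7)), (228, np.int64(7)), (234, np.int64(7)), (264, np.int64(14)), (270, np.int64(28))]
```

View pics/c7.png

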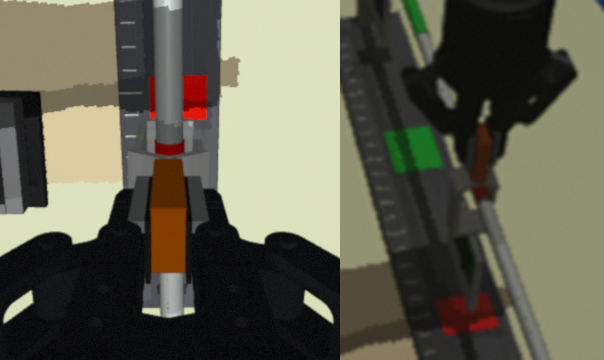

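Red shows on the +y side (crop rows 142–154). The side view also shows a sliver of red on the −y side. I'll quantify both.

Run:
```python
from h import *
np.set_printoptions(precision=4,suppress=True)
h,s,v=cv2.split(cv2.cvtColor(cv2.imread('pics/wrist7.png'),cv2.COLOR_BGR2HSV))
m=((h<5)|(h>174))&(s>150)&(v>50)
rr=[r for r in range(245,300) if m[r,312:326].sum()>8];print(rr[0],rr[-1])
e=onz('wrist',(319,rr[0]),.195);print('edge',e,'centre y',e[1]-.0198)
h,s,v=cv2.split(cv2.cvtColor(cv2.imread('pics/side7.png'),cv2.COLOR_BGR2HSV))
m=((((h<8)|(h>172))&(s>130)&(v>60))).astype(np.uint8)
n,_,st,ce=cv2.connectedComponentsWithStats(m)
for i in range(1,n):
    if st[i][4]>8 and st[i][0]<420:print(st[i],ce[i],onz('side',ce[i],.193),onz('side',(ce[i][0],st[i][1]),.193)[1],onz('side',(ce[i][0],st[i][1]+st[i][3]),.193)[1])
p=env.observe()['tool_pos'];print(proj('side',[.6077,-.055,.19]),proj('side',[.606,-.067,.19]),proj('side',[.605,-.075,.19]))
```

```text
265 274
edge [ 0.6114 -0.0392  0.195 ] centre y -0.05895699954394791
[373 282  13  17 121] [379.3636 291.1818] [ 0.5604 -0.18    0.193 ] -0.16174455680481442 -0.1950116467391873
[366 284   8   7  42] [369.381  286.8333] [ 0.5476 -0.1659  0.193 ] -0.1602060973814035 -0.17410587166946973
[363 295   6   5  24] [365.125  297.2917] [ 0.532 -0.184  0.193] -0.17957505304685978 -0.1891889805495508
[375.6726 235.4278] [377.3553 240.0479] [378.558 243.156]
```

Call:
jog_arm(targets=[0,0,2.5,0,-1,0,0,0,0,-1,0,0,0,0,-0.5,0,0,0,0,0,0,0,0,0,0.5,0,0,0,0,0.5], newtons=20)

```text
time_s: 12.8
tool_pos: [0.6071, -0.0567, 0.3864]
tcp_rot: [-1.415, 1.57, -3.136]
force: [-0.5, 0.0, -0.4]
finger_gap: 0.75
```

Call:
jog_arm(targets=[-10,0,0,0,0.5,-15,0,0,0,0.5,-20,0,0,0,0.5,-25,0,0,0,0.5,0,0,0,0,0.5])

```text
time_s: 13.42
tool_pos: [0.6076, -0.0567, 0.4603]
tcp_rot: [1.625, 1.564, -0.096]
force: [0.6, -0.1, -0.2]
finger_gap: 0.753
```

Run:
```python
exec(open('w.py').read())
print(o['time_s'],o['force'],o['finger_gap'])
for c in ['wrist','scene','side']: save(c,c+'8.png')
print('tab',fit_tab('pics/wrist8.png',(.608,-.057),.199))
h,s,v=cv2.split(cv2.cvtColor(cv2.imread('pics/wrist8.png'),cv2.COLOR_BGR2HSV))
m=((h<5)|(h>174))&(s>150)&(v>50)
for q in ['carrier_hook','carrier_grip','carrier']:
    P={}
    for c in ['scene','side','wrist']:
        for x in env.spot_point(c,q)[:1]:P[c]=x['xy'];print(q,c,round(x['confidence'],2))
    if len(P)>1:print(tri(list(P.items())))
a=cv2.imread('pics/wrist8.png')[0:480,150:490]; b=cv2.imread('pics/side8.png')[190:310,330:430]
cv2.imwrite('pics/c8.png',np.hstack([a,cv2.resize(b,(400,480),interpolation=2)]))
```

```text
tool axes (cols)
 [[ 0.0067  0.9887 -0.1494]
 [-0.0006 -0.1494 -0.9888]
 [-1.      0.0068 -0.0004]] pos [ 0.6076 -0.0567  0.4603]
13.425 [ 0.5721 -0.1088 -0.1776] 0.7531443397526122
tab (array([ 0.6077, -0.0532, -0.15  ]), np.float64(0.14176018901358534))
carrier_hook scene 0.8
carrier_hook side 0.73
carrier_hook wrist 0.82
(array([ 0.61  , -0.0566,  0.1968]), [array([ 2.4, -0.1]), array([0., 0.]), array([8. , 2.9])])
carrier_grip scene 0.65
carrier_grip wrist 0.7
(array([ 0.608 , -0.0561,  0.2231]), [array([0.6, 0.1]), array([2.1, 1.1])])
carrier side 0.71
carrier wrist 0.86
(array([ 0.6099, -0.0576,  0.0632]), [array([-3. , -0.2]), array([6.5, 2.1])])
```

View pics/c8.png

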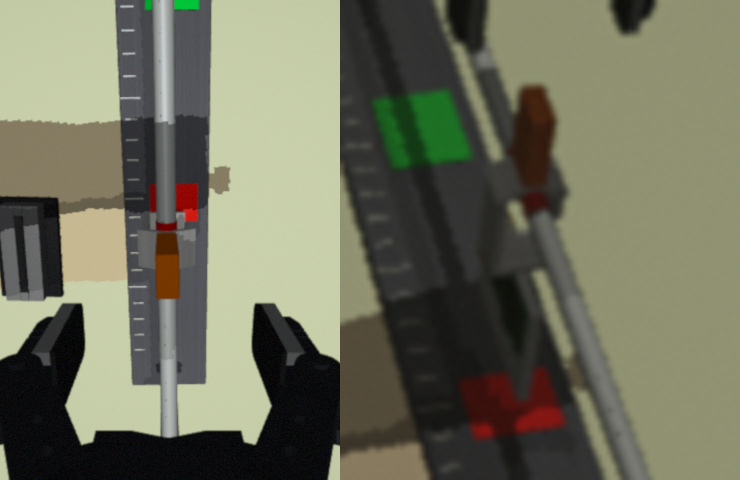

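Carrier hangs free in the red band, with red showing on both sides of the strap. I'll measure the two visible lengths.

Run:
```python
from h import *
np.set_printoptions(precision=4,suppress=True)
h,s,v=cv2.split(cv2.cvtColor(cv2.imread('pics/wrist8.png'),cv2.COLOR_BGR2HSV))
m=((h<6)|(h>172))&(s>150)&(v>40)
rr=[r for r in range(214,240) if m[r,308:324].sum()>10];print(rr, [onz('wrist',(317,r),.194)[1] for r in (rr[0],rr[-1]+1)])
im=cv2.imread('pics/side8.png');h,s,v=cv2.split(cv2.cvtColor(im,cv2.COLOR_BGR2HSV))
m=((h<8)|(h>172))&(s>110)&(v>40)
for r in range(232,248):
    c=np.where(m[r,370:390])[0]+370;print(r,c,end=' | ')
from math import *
for y in (-.0385,-.045,-.0575,-.0645,-.0695,-.0775): print(y,proj('side',[.6185+.147*y,y,.194]))
o=env.observe();print(o['time_s'])
```

```text
[224, 225, 226, 227, 228, 229, 230] [np.float64(-0.03928401161329803), np.float64(-0.04356026314764771)]
232 [] | 233 [] | 234 [] | 235 [] | 236 [] | 237 [] | 238 [377 378 379 380] | 239 [376 377 378 379 380 381] | 240 [376 377 378 379 380 381] | 241 [376 377 378 379 380 381] | 242 [377 378] | 243 [] | 244 [] | 245 [] | 246 [] | 247 [] | -0.0385 [374.9278 227.4587]
-0.045 [375.8072 229.8955]
-0.0575 [377.5216 234.6456]
-0.0645 [378.4952 237.3432]
-0.0695 [379.1967 239.2869]
-0.0775 [380.3298 242.4264]
14.025
```

Visible red is 4.3 mm on the +y side and about 11.5 mm on the −y side. The total is close to the expected 16 mm, so the strap is inside the band and about 3.6 mm off its middle (limit 10 mm). Handing in.

```bash
python3 -c "
from plant import env
print(env.observe()['time_s']);env.job_done()"
```

```text
14.025
the job is handed in; nothing more can be done
```

I lifted the carrier out of its stand by the orange tab and hooked it over the bar at the green band. I then slid it along the bar without lifting it, released it in the red band and raised the open gripper clear. The job was handed in at 14.0 s.

**What the last checks showed:**
- **Position in the red band:** the strap lies inside the band, about 3.6 mm off its middle toward the green side (limit 10 mm). About 4.3 mm of red shows on the +y side and 11.5 mm on the −y side, close to the 16 mm expected.
- **Seating:** the carrier hangs upright in the pictures. The networks put the hook point at about (0.610, −0.057, 0.197), which is 7 mm above the bar axis. That disagrees with the gripper height and the contact force, which both put it within about 1 mm of seated; the three cameras also disagreed by up to 8 pixels there.
- **Tab fit:** the tab fit from the last wrist picture was poorer than the earlier ones and put the tab about 3 mm farther toward +y than the tool had released it.
- **Robot clear:** the wrist force read near zero after release.
- **Other things on the bench:** I kept the path clear of the tested carrier, tin and spool, and nothing unusual showed in the pictures. I did not measure their final positions.

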